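# Set the shop's display lights to the third click

### The job

Set the display lights from the dimmer on the counter: with a fingertip, push its sliding lever away from the off end, through the clicks, and leave it at the third click without running past it. Then switch the lights on: press the round button on the same box fully down and let it come up again. Only push - do not pinch the lever - and leave the volume knob and the goods on the counter undisturbed.

Things in the scene. Friction and masses are not known exactly. Their poses are not given: they have to be found in the camera images.
- dimmer: The light dimmer: wooden box with a flat metal top, 110 x 210 x 50 mm (x, y, z), fixed. Origin: centre of its underside; z up, y along its length. The lever runs in a slot along y at x = 0, the button is at the +y end. Flat dark studs 26 mm either side of the slot mark the six clicks at y = -61, -47, -33, -19, -5, +9 mm; off (y = -75) has none.
- level (a joint): Slide of the dimmer's lever, m: 0 at the off end (its start), growing towards the dimmer's +y, to 0.084. Notches at off and at six clicks 14 mm apart (third: 0.042). It takes 4 to 7 N to leave a notch; midway to the next (7 mm on) it tips over and jumps into that notch by itself, settling within 1 mm. Damped (20 N s/m): push at about 20 mm/s.
- level_top (a point): Centre of the lever's top. The lever is an upright dark block 26 mm (dimmer x) by 15 mm (dimmer y, its travel), 34 mm high, on the dimmer's top face: its top is 84 mm above the counter, its pushing face 7.5 mm to the dimmer's -y of this point. Axes as the dimmer's.
- switch (a joint): The push button, m pressed: 0 up, 0.006 fully down (about 5 N); sprung, comes up by itself. It gives no latch.
- switch_top (a point): Centre of the button's top face: a round cap 28 mm across in a dark round housing at the dimmer's +y end (65 mm from the dimmer's centre, on its centre line). Pressed straight down.
- amplifier: Bystander: the music amplifier, a similar wooden box with a metal top, 120 x 130 x 58 mm, but with a round knob and no lever. Fixed. Origin: centre of its underside.
- volume (a joint): Angle of the amplifier's round knob, rad (0 at the start); to be left alone.
- pawn1: Bystander: light wooden chess pawn, 30 mm across, 60 mm high, loose, beside the dimmer. Origin: centre of the underside.
- pawn2: Bystander: dark wooden chess pawn, 30 mm across, 60 mm high, loose. Origin: centre of the underside.
- mill: Bystander: turned wooden pepper mill, 44 mm across, 102 mm high, loose, beyond the dimmer. Origin: centre of the underside.
- bowl: Bystander: glazed bowl, 100 mm across, 45 mm high, loose, beyond the dimmer. Origin: centre of the underside.
- cup: Bystander: brass cup, 60 mm across, 60 mm high, loose. Origin: centre of the underside.
- casket: Bystander: closed wooden casket, 74 x 94 x 48 mm, loose. Origin: centre of the underside.
- tagine: Bystander: small clay pot with a conical lid, one piece, 84 mm across, 93 mm high, loose. Origin: centre of the underside.
There are look-alikes about, which are no part of the job. What is shaped like the dimmer but purple or turquoise is not meant.

How it is judged:
By the outcome, as a careful person would: the job done as asked, in the order asked, and still so for the second after the job is handed in, with the robot touching nothing.
It also fails if it takes over 58 s, if anything falls off the work surface, if the arm or the gripper's body presses on something with over 40 N, if the wrist force passes 120 N, or if a joint passes its speed limit or range.

### The arm

A 7-joint arm with a two-finger parallel gripper is mounted at the origin on the work surface. World frame = base frame: x ahead of the robot, y to its left, z up, the work surface at z = 0. Lengths are in m, angles in rad, forces in N, time in s.
With the tool pointing down it reaches from about 0.4 to 0.9 m from the base axis. Payload 5.6 kg.
Tool frame: the origin (TCP) lies midway between the tips of the shut fingers; the grasp point (between the pads) lies 19 mm behind it; z points along the fingers, y is the line along which they close (so a half turn about z gives the same grasp; the last joint's range is limited). The gripper opens to 92 mm and grips with 3 to 60 N. Pads are 20 mm wide; open, the fingers measure 128 mm over their backs; the gripper's body (75 mm by 189 mm) begins 69 mm behind the grasp point.
Start: joints at [1.097, 0.468, -0.012, 1.603, 0.006, 1.071, -0.056], TCP at [0.271, -0.591, 0.215] pointing down, gripper open.
Joint ranges: [-2.53, 2.53], [-0.31, 2.02], [-1.57, 1.55], [0.28, 2.44], [-1.29, 4.43], [0.15, 1.84], [-2.92, 2.92]. Speed limits (rad/s): [2.57, 2.57, 3.14, 3.14, 3.14, 3.14, 3.14].

### API

Orientations are given as a 3x3 rotation matrix whose columns are the frame's x, y, z axes.
In Python, from station import env, effector, solver, viewer, workorder, search_frame, tip_of gives the robot as it stands. Calls block until the motion is done:
- env.reach(position, orientation): joint-space move of the TCP to a pose.
- env.movel(position, frame=None, rate=0.15): straight line of the TCP; frame=None keeps the orientation; rate is the mean speed in m/s.
- env.goto_joints(angles): joint-space move.
- effector.release() and effector.grasp(squeeze=None): open the fingers fully, or close them until they stop; squeeze is the grip in N (None keeps the last).
- env.pause(seconds).
- solver.inverse_kinematics(position, orientation): joint angles nearest the present ones, or None.
- env.sense(): the state.
- viewer.read_camera(name): name is "scene" or "top" or "wrist"; returns (picture, depth): 420x560x3 uint8, red, green, blue; 420x560 float32, m along the optical axis (not along the pixel's ray), 0 where there is no reading.
- viewer.camera_info(name): a dict with "intrinsics" (3x3 intrinsics, pixels), "eye" and "rotation" of the camera in the world; the wrist camera has in their place "T_tool_cam" (4x4, takes a point from camera to tool coordinates, whose origin is the TCP and whose axes are the flange's). Camera axes: x right, y up, looking along -z (the intrinsics and any distortion apply to the point x, -y, -z); pixel columns grow to the right and rows downward; lengths in m; the calibration is good to about 2 mm. The wrist camera is an equidistant fisheye: a pixel r from the principal point sees the ray r / f radians off the axis. A picture is of the moment at which its call begins: read the wrist's pose just before it. camera_info takes no time and is no camera call.
A pose or a line that the arm cannot do raises env.PlanningError and nothing moves.
- workorder.finish_job(): hands the job in; it is judged then, once.
Trained networks look in the newest picture that a camera, given by its name, has taken for a name from the list of things; names that differ only in an ending like _2 or _b are one class to them, and where a whole thing is asked for, a point or a joint stands for the part that bears it (a point fixed in the world has none). Each returns a list of dicts, best first, with "score" (0 to 1); they miss things now and then, are a little off and sometimes report something else, mostly with a low value. They report only what shows in the picture. A call takes as long as a camera call. They do not tell look-alikes from the thing itself.
- search_frame(camera, name): "at" ([x, y, z] in m, in world coordinates, good to about 4 mm: the middle of the surface that is visible of it).
- tip_of(camera, name): "at" ([x, y, z] in m, in world coordinates, good to about 4 mm: a listed point, or the origin of a listed thing).
The state is a dict: "t": time; "joint_positions": joint angles; "joint_velocities": joint speeds; "tau": joint torques, N m; "ee_pos": TCP position; "tcp_rot": TCP orientation; "wrist_force": force on the tool from outside, world axes, zero at the start; "moment": the same for the moment, N m; "gripper_width": finger opening in m; "grasp_force": force on a finger pad.
Only numpy, scipy, OpenCV 4.12 (cv2) and the standard library are available. Lean on these libraries where they do the work, as an engineer would, in place of code of your own. Each camera call takes 0.05 s, during which the arm holds its last target. There are 200 camera calls.

## Working session

There is one attempt and no reset: what is moved stays moved. The work goes in short steps, each a Python script; the robot and the scene stay as the last script left them, time stands still between calls to the robot, and variables do not carry over. Pictures are saved under pics/ and viewed, at most 10 in all, crops included, and the job is handed in when it is done.

```bash
ls; mkdir -p pics; python3 - <<'E'
from station import *
import cv2,numpy as np
for c in ["scene","top"]:
    p,d=viewer.read_camera(c); cv2.imwrite(f"pics/{c}0.png",p[:,:,::-1])
    for n in ["dimmer","level_top","switch_top","amplifier","pawn1","mill","bowl"]:
        print(c,n,[(np.round(r["at"],3).tolist(),round(r["score"],2)) for r in tip_of(c,n)[:3]])
    i=viewer.camera_info(c); print(i)
print(env.sense())
E
```

```text
pics
scene dimmer [([0.304, 0.201, 0.003], 0.94), ([0.577, 0.166, -0.002], 0.85), ([0.283, -0.303, 0.001], 0.61)]
scene level_top [([0.568, 0.097, 0.086], 0.5), ([0.286, 0.13, 0.087], 0.42)]
scene switch_top [([0.318, 0.265, 0.071], 0.64), ([0.304, -0.24, 0.072], 0.6), ([0.583, 0.238, 0.073], 0.48)]
scene amplifier [([0.544, -0.154, 0.0], 0.71), ([0.433, -0.149, -0.0], 0.65)]
scene pawn1 [([0.464, -0.217, -0.0], 0.76), ([0.482, 0.139, -0.0], 0.64)]
scene mill [([0.672, 0.106, -0.0], 0.75), ([0.711, 0.188, 0.002], 0.32)]
scene bowl [([0.713, 0.19, 0.002], 0.63), ([0.466, -0.216, 0.002], 0.23)]
{'intrinsics': array([[408.64337899,   0.        , 281.38630749],
       [  0.        , 408.64337899, 204.58701383],
       [  0.        ,   0.        ,   1.        ]]), 'eye': array([0.75906927, 0.34066753, 0.81073097]), 'rotation': array([[-0.84968025, -0.4573981 ,  0.26235557],
       [ 0.52720426, -0.72751756,  0.43906021],
       [-0.00995703,  0.51137577,  0.85929953]])}
top dimmer [([0.3, 0.201, 0.0], 0.8), ([0.576, 0.169, 0.001], 0.67), ([0.283, -0.303, -0.001], 0.61)]
top level_top [([0
[... 891 characters left out ...]
, 'joint_velocities': array([ 0.00086768, -0.00033458,  0.00105751, -0.00147627,  0.00184169,
        0.00118062,  0.00164603]), 'tau': array([-2.90680555e-04, -5.20350766e+01, -1.24991700e-02, -2.44040340e+01,
       -5.66249876e-02,  1.13899334e-02,  3.52731706e-05]), 'ee_pos': array([ 0.27137862, -0.59067153,  0.21465221]), 'tcp_rot': array([[ 9.08686489e-01,  4.17479178e-01, -7.50730893e-07],
       [ 4.17479172e-01, -9.08686477e-01, -1.63285551e-04],
       [-6.88504967e-05,  1.48061960e-04, -9.99999987e-01]]), 'wrist_force': array([-0.14505224,  0.09091658, -0.01543224]), 'moment': array([-0.00229892, -0.06111015,  0.01733462]), 'grasp_force': 0.0, 'gripper_width': 0.09177856828787928}
```

View pics/top0.png

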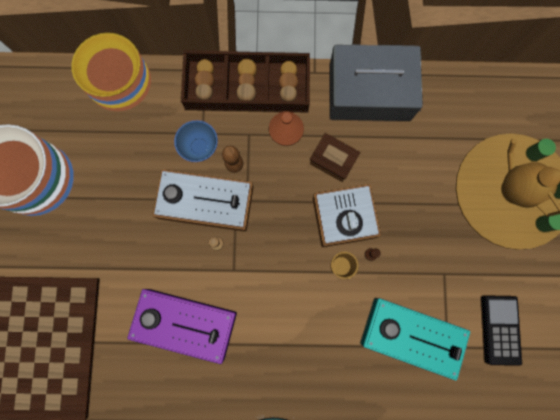

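View pics/scene0.png

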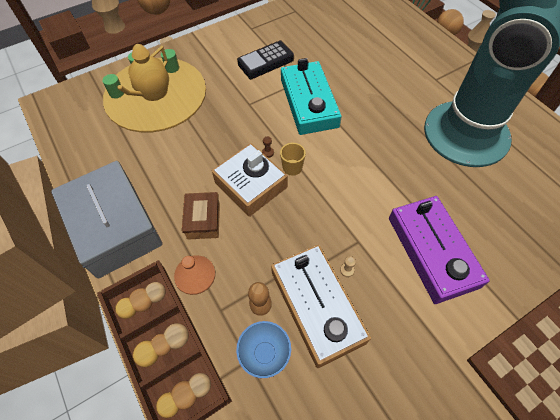

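The real dimmer (white top) is at top pixel (203,200) and scene pixel (320,305). The lever is at top (235,202), the button at (172,193), the mill at (232,157) and pawn1 at (215,243). The purple and turquoise boxes are look-alikes. I'll move above it and look from close by.

```bash
cat > h.py <<'E'
from station import *
import numpy as np,cv2
def frame(uy,s=1):
    uy=np.array([uy[0],uy[1],0.]);uy/=np.linalg.norm(uy); ux=np.array([uy[1],-uy[0],0])
    return np.column_stack([s*uy,s*ux,[0,0,-1.]]),uy,ux
def look(fn):
    s=env.sense(); p,d=viewer.read_camera("wrist"); cv2.imwrite(f"pics/{fn}.png",p[:,:,::-1])
    for n in ["dimmer","level_top","switch_top"]:
        print(n,[(np.round(r["at"],4).tolist(),round(r["score"],2)) for r in tip_of("wrist",n)[:3]])
    return s,p,d
E
python3 - <<'E'
from h import *
effector.grasp()
p=env.sense()["ee_pos"]; env.movel(p+[0,0,0.09],rate=.2)
for s in (1,-1):
    R,uy,ux=frame([0.125,1],s); print(s,solver.inverse_kinematics([.575,.13,.28],R),solver.inverse_kinematics([.565,.06,.065],R))
R,uy,ux=frame([0.125,1],1)
try: env.reach([.56,.03,.28],R); print(1)
except env.PlanningError as e:
    print(e); R=frame([0.125,1],-1)[0]; env.reach([.56,.03,.28],R)
s,p,d=look("w1"); print(s["t"],s["ee_pos"],s["joint_positions"]); print(viewer.camera_info("wrist"))
E
```

```text
1 [ 0.30318062  0.42047612 -0.76972233  1.64523623  0.30943382  1.20230567
 -0.66013393] [ 0.25002017  0.60319804 -0.53887998  1.88368046  0.43064591  0.77169086
 -0.64996642]
-1 [ 0.58634844  0.68490712 -1.31647162  1.63008174  0.67578035  1.36457166
  2.19391327] [ 0.70217786  1.07076836 -1.33474178  1.85787003  1.13076547  1.23174608
  1.99860776]
1
dimmer [([0.5736, 0.1686, -0.0003], 0.83), ([0.2988, 0.2004, -0.0008], 0.83), ([0.2776, -0.3015, -0.002], 0.61)]
level_top [([0.2819, 0.1282, 0.0853], 0.73), ([0.5702, 0.0956, 0.0822], 0.62), ([0.4379, -0.1503, 0.0022], 0.26)]
switch_top [([0.3241, 0.2666, 0.0726], 0.77), ([0.586, 0.2313, 0.0724], 0.6), ([0.3027, -0.2414, 0.0739], 0.44)]
5.1833 [0.56023278 0.02856966 0.279877  ] [ 0.41167114  0.33391427 -0.65044022  1.71774939  0.21827834  1.16351517
 -0.42600773]
{'intrinsics': array([[325.1922621 ,   0.        , 274.92471624],
       [  0.        , 325.1922621 , 207.34682708],
       [  0.        ,   0.        ,   1.        ]]), 'T_tool_cam': array([[-8.57321521e-04,  9.55317834e-01,  2.95579262e-01,
         8.54335479e-02],
       [ 9.99999621e-01,  7.73833000e-04,  3.99435094e-04,
        -2.54732086e-04],
       [ 1.52858482e-04,  2.95579492e-01, -9.55318136e-01,
        -1.69747542e-01],
       [ 0.00000000e+00,  0.00000000e+00,  0.00000000e+00,
         1.00000000e+00]])}
```

```bash
cat >> h.py <<'E'
def cloud(s,d):
    i=viewer.camera_info("wrist");K=i["intrinsics"];T=i["T_tool_cam"]
    v,u=np.mgrid[:420,:560]; a=(u-K[0,2])/K[0,0]; b=(v-K[1,2])/K[1,1]; r=np.hypot(a,b)+1e-9
    k=np.tan(r)/r; P=np.stack([a*k*d,-b*k*d,-d],-1)
    P=P@T[:3,:3].T+T[:3,3]; return P@s["tcp_rot"].T+s["ee_pos"]
E
python3 - <<'E'
from h import *
s=env.sense(); p,d=viewer.read_camera("wrist"); P=cloud(s,d)
C=np.array([.575,.168]); m=(d>0)&(np.linalg.norm(P[...,:2]-C,axis=-1)<.14)
print(np.histogram(P[m][:,2],bins=np.arange(-.01,.12,.005)))
t=m&(P[...,2]>.044)&(P[...,2]<.056)
r=cv2.minAreaRect((P[t][:,:2]*1000).astype(np.float32)); print(r,t.sum())
l=m&(P[...,2]>.078)&(P[...,2]<.09)&(np.linalg.norm(P[...,:2]-[.567,.095],axis=-1)<.03)
q=P[l]; print("lever",q.mean(0),cv2.minAreaRect((q[:,:2]*1000).astype(np.float32)),l.sum())
E
```

```text
(array([   0, 8253, 4663,  337,  326,  214,  257,  132,  135,  114,  943,
       7600, 3878,  168,  484,   63,  411,  129,  259,  196,  153,  220,
        148,    0,    0]), array([-0.01 , -0.005,  0.   ,  0.005,  0.01 ,  0.015,  0.02 ,  0.025,
        0.03 ,  0.035,  0.04 ,  0.045,  0.05 ,  0.055,  0.06 ,  0.065,
        0.07 ,  0.075,  0.08 ,  0.085,  0.09 ,  0.095,  0.1  ,  0.105,
        0.11 ,  0.115]))
((594.4364013671875, 159.34408569335938), (191.55563354492188, 237.03224182128906), 82.55411529541016) 12056
lever [0.56848726 0.09604625 0.08273487] ((568.150146484375, 95.7977523803711), (13.806925773620605, 24.69191551208496), 82.80572509765625) 229
```

View pics/w1.png

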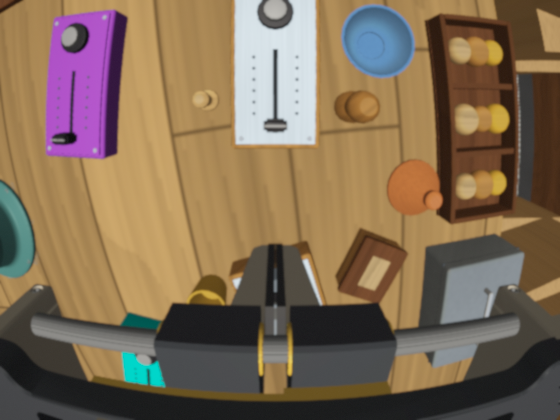

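The wrist view shows the lever at (275,125), the button at (275,10) and the fingers at (275,270), lined up with the slot. I'll come down behind the lever, find contact and push the first click.

```bash
cat >> h.py <<'E'
L=np.array([.5682,.0957]); R,uy,ux=frame([.125,.992],1)
def along(s): return (s["ee_pos"][:2]-L)@uy[:2]*1000
def to(a,z,x=0,rate=.1): env.movel([*(L+uy[:2]*a/1000+ux[:2]*x/1000),z],R,rate=rate)
E
python3 - <<'E'
from h import *
to(-29,.13,rate=.25); to(-29,.066,rate=.1); env.pause(.2)
s=env.sense(); f0=s["wrist_force"]; print(along(s),s["ee_pos"],f0,s["t"])
c=None;a=-29
while a<-2:
    a+=1.2; to(a,.066,rate=.02); s=env.sense(); f=(s["wrist_force"]-f0); fy=f@uy
    print(round(a,1),round(along(s),1),np.round([fy,f@ux,f[2]],1),round(s["t"],2))
    if c is None and abs(fy)>1.5: c=along(s); print("contact",c)
    if abs(fy)>15 or (c is not None and along(s)>c+9.5): break
look("w2")
E
```

```text
-28.885512107092598 [0.56507013 0.06698046 0.06667967] [-0.88298046 -0.22909035 -0.7285923 ] 7.1917
-27.8 -27.6 [0.9 1.1 0.1] 7.44
-26.6 -26.5 [0.1 1.2 1. ] 7.69
-25.4 -25.3 [-0.1 -0.1  1.3] 7.94
-24.2 -24.1 [-0.1  0.8  0.4] 8.19
-23.0 -22.9 [0.8 2.2 0.5] 8.44
-21.8 -21.7 [0.7 1.  0.7] 8.69
-20.6 -20.5 [-0.5  0.8  2.1] 8.94
-19.4 -19.3 [0.1 1.  0.4] 9.19
-18.2 -18.5 [-1.6  0.8  1.4] 9.44
contact -18.473785377645413
-17.0 -17.8 [-3.3  0.7  1.5] 9.69
-15.8 -16.8 [-4.6  1.2  2.8] 9.94
-14.6 -15.9 [-4.7 -0.2  2.4] 10.19
-13.4 -15.0 [-5.   0.4  3.4] 10.44
-12.2 -12.4 [-1.2  0.6  1.3] 10.69
-11.0 -9.5 [0.4 1.3 1.3] 10.94
-9.8 -9.3 [0.6 0.3 0.9] 11.19
-8.6 -8.5 [0.6 0.6 0.7] 11.44
dimmer [([0.5758, 0.171, 0.0005], 0.79), ([0.4816, 0.1388, 0.0011], 0.17)]
level_top [([0.5724, 0.1079, 0.0811], 0.89)]
switch_top []
```

Contact came at −18.7 mm and the first click tipped near −12, as predicted. The third should tip near +16, so I'll push in small steps and stop when the force drops there.

```bash
python3 - <<'E'
from h import *
s=env.sense(); f0=s["wrist_force"]; a=along(s); pk=0
while a<18.5:
    a+=1.2 if a<11 else .8; to(a,.066,rate=.02); s=env.sense(); f=(s["wrist_force"]-f0); fy=f@uy
    print(round(a,1),round(along(s),1),np.round([fy,f[2]],1),round(s["t"],2))
    pk=min(pk,fy)if a>10 else 0
    if abs(fy)>15 or (along(s)>15 and pk<-2 and fy>-1): break
env.pause(.3); print(along(env.sense()))
s,p,d=look("w3")
cv2.imwrite("pics/w3c.png",cv2.resize(p[:280,140:420],None,fx=2,fy=2)[:,:,::-1])
E
```

```text
-7.4 -7.3 [ 0.7 -0.2] 11.89
-6.2 -6.1 [2.1 0.2] 12.14
-5.0 -5.0 [ 1.4 -0.9] 12.39
-3.8 -4.3 [0.1 0.4] 12.64
-2.6 -3.5 [-2.9  1.9] 12.89
-1.4 -2.5 [-4.1  2.6] 13.14
-0.2 -1.7 [-4.7  2.7] 13.39
1.0 -0.7 [-3.7  2.9] 13.64
2.2 2.8 [2.5 0. ] 13.89
3.4 4.5 [0.9 0.7] 14.14
4.6 4.9 [1.4 0.2] 14.39
5.8 5.9 [1.1 0.4] 14.64
7.0 7.1 [ 1.3 -0.7] 14.89
8.2 8.3 [2.5 0. ] 15.14
9.4 9.2 [1.  0.3] 15.39
10.6 9.9 [-1.1  0.1] 15.64
11.8 10.8 [-3.4  1.2] 15.89
12.6 11.5 [-3.7  1.7] 16.14
13.4 12.0 [-4.7  1.9] 16.39
14.2 12.6 [-4.6  2.2] 16.64
15.0 13.5 [-5.1  2.2] 16.89
15.8 16.1 [ 1.1 -0.9] 17.14
16.757883255008974
dimmer [([0.5776, 0.1685, 0.0039], 0.73)]
level_top []
switch_top [([0.5848, 0.2324, 0.0732], 0.72)]
```

View pics/w3c.png

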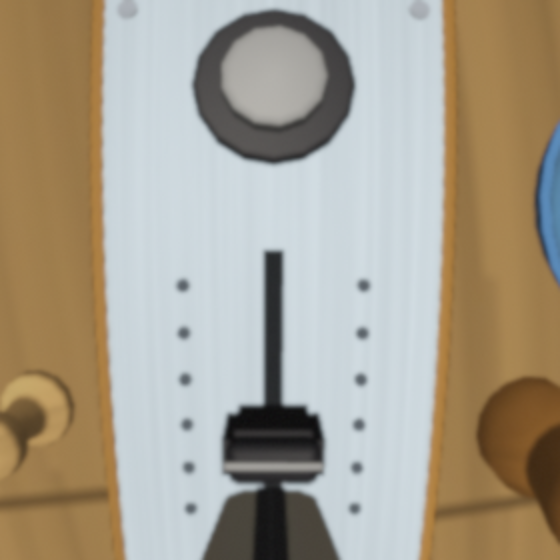

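The lever's base stands at the third pair of studs (crop row 425, with the far edge at about 405), and the button is at (274,75). I'll back off and press the button.

```bash
python3 - <<'E'
from h import *
a=along(env.sense())
to(a-8,.066,rate=.06); to(a-8,.14,rate=.15); to(60,.14,rate=.2)
s,p,d=look("w4"); P=cloud(s,d); B=L+uy[:2]*.140
m=(d>0)&(np.linalg.norm(P[...,:2]-B,axis=-1)<.025)&(P[...,2]>.068)&(P[...,2]<.08); q=P[m]; print("cap",B,q.mean(0),len(q),cv2.minEnclosingCircle((q[:,:2]*1000).astype(np.float32)))
cv2.imwrite("pics/w4c.png",cv2.resize(p[:280,140:420],None,fx=2,fy=2)[:,:,::-1])
to(139,.14,rate=.2); to(139,.085,rate=.12); env.pause(.2)
s=env.sense(); f0=s["wrist_force"]; z=.082
while z>.058:
    z-=.0015; to(139,z,rate=.02); s=env.sense(); f=s["wrist_force"]-f0
    print(round(z,4),np.round(s["ee_pos"],4),np.round(f,1))
    if f[2]>14: break
env.pause(.2); to(139,.14,rate=.08); print(env.sense()["t"])
E
```

```text
dimmer [([0.2975, 0.2008, 0.0017], 0.86), ([0.5772, 0.1717, 0.0002], 0.57)]
level_top [([0.2808, 0.1278, 0.0841], 0.95), ([0.5726, 0.1378, 0.0807], 0.9)]
switch_top [([0.6808, -0.1297, 0.0016], 0.71), ([0.5866, 0.2296, 0.0723], 0.55), ([0.5757, 0.1714, 0.0024], 0.41)]
cap [0.58570272 0.2346016 ] [0.58613921 0.23451774 0.07139426] 1082 ((586.2048950195312, 234.54119873046875), 13.940927505493164)
0.0805 [0.5855 0.2336 0.0803] [ 1.  -0.5  0.3]
0.079 [0.5855 0.2336 0.0789] [1.4 0.2 0.2]
0.0775 [0.5855 0.2336 0.0774] [ 0.2 -0.2 -0.2]
0.076 [0.5855 0.2336 0.0759] [ 1.3 -0.1  0.3]
0.0745 [0.5855 0.2336 0.0744] [ 0.1  0.1 -0.2]
0.073 [0.5855 0.2336 0.0729] [ 0.4  0.4 -0.2]
0.0715 [0.5857 0.2337 0.0717] [ 1.7 -0.4  2.8]
0.07 [0.5857 0.2337 0.0702] [ 1.1 -0.   3.3]
0.0685 [0.5858 0.2337 0.0686] [-0.2 -0.4  4.5]
0.067 [0.5858 0.2337 0.0672] [0.1 0.1 5.7]
0.0655 [0.5858 0.2337 0.0664] [ 0.  -0.3  9.7]
0.064 [0.5858 0.2338 0.0663] [-4.4 -3.1 18.4]
24.9417
```

View pics/w4c.png

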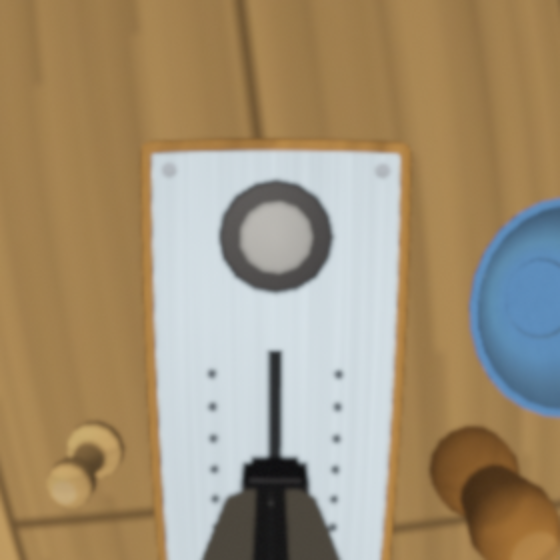

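The button (crop 276,237) bottomed out at z=0.066 against a hard stop and was released. The lever is still at the third stud row. One last check of the lever and button, then I'll hand in.

```bash
python3 - <<'E'
from h import *
to(60,.27,rate=.2)
to(0,.28,rate=.2)
s,p,d=look("w5"); P=cloud(s,d); E=L+uy[:2]*.042
q=P[(d>0)&(P[...,2]>.078)&(P[...,2]<.09)&(np.linalg.norm(P[...,:2]-E,axis=-1)<.03)]
r=cv2.minAreaRect((q[:,:2]*1000).astype(np.float32));ok=False
lv=(np.array(r[0])/1000-L)@uy[:2]*1000; print("level",lv,r)
q=P[(d>0)&(np.linalg.norm(P[...,:2]-[.586,.2345],axis=-1)<.008)]; print("cap z",q[:,2].mean(),s["t"])
if abs(lv-42)<4: workorder.finish_job(); print("handed in")
E
```

```text
dimmer [([0.5777, 0.1733, 0.0007], 0.91), ([0.2778, -0.3046, -0.0021], 0.78), ([0.2978, 0.1979, 0.0007], 0.77)]
level_top [([0.2836, 0.1316, 0.0868], 0.56)]
switch_top [([0.3196, 0.2673, 0.0711], 0.79), ([0.5893, 0.2315, 0.0741], 0.58), ([0.2976, -0.2405, 0.0755], 0.48)]
level 42.022290186660136 ((573.7648315429688, 137.35337829589844), (13.214588165283203, 25.586389541625977), 89.17797088623047)
cap z 0.0716909671136215 26.3
the job is handed in; nothing more can be done
handed in
```

The job is handed in at about 26 s: the lever rests at the third click (measured at 42.0 mm), and the button was pressed fully down and came back up; the arm kept clear of the volume knob and the goods, though I did not re-measure them at the end.

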